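Hang the iron weight on the glue press by its snap hook

ROBOT

A 6-joint arm with a two-finger parallel gripper is mounted at the origin on the work surface. World frame = base frame: x ahead of the robot, y to its left, z up, the work surface at z = 0. Lengths are in m, angles in rad, forces in N, time in s.
With the tool pointing down it reaches from about 0.375 to 0.9 m from the base axis. Payload 3.1 kg.
Tool frame: the origin (TCP) lies on the centre line of the jaws, within the pads' length; the fingertips stand 19 mm ahead of it and the grasp point (between the pads) is the TCP; z points along the fingers, y is the line along which they close (so a half turn about z gives the same grasp; the last joint's range is limited). The gripper opens to 85 mm and grips with 20 to 120 N. Pads are 22 mm wide; open, the fingers measure 114 mm over their backs; the gripper's body (76 mm by 85 mm) begins 54 mm behind the grasp point. The pads swing forward as they close: fully open they stand 13 mm farther back than shut.
Start: joints at [1.159, 0.527, 1.433, -0, 1.181, -0.178], TCP at [0.144, 0.608, 0.25] pointing down, gripper open.
Joint ranges: [-3.08, 3.08], [-0.75, 2.2], [0.22, 2.44], [-1.43, 4.57], [0, 2.65], [-2.85, 2.85]. Speed limits (rad/s): [2.79, 2.79, 3.14, 3.14, 3.14, 3.14].

INTERFACE

Orientations are given as a unit quaternion [x, y, z, w].
In Python, from station import manip gives the robot as it stands.
- The arm moves only by the tool servo_tool, never from a script. Its argument "rows" is a list that holds one entry, the list of rows, each a list of 7 numbers: the turn, a rotation vector about the tool's x, y, z in degrees, then the shift along the tool's x, y, z in m, then the gripper command: -1 is shut, 1 is fully open, values between are in proportion. In form: [[[wx, wy, wz, tx, ty, tz, jaw], ...]]. A call has 1 to 8 rows; each row shifts and turns the commanded pose from where the row before left it, along the tool's axes as they then stand; what a row does not reach is not made up. A row lasts 1/12 s, in which the tool goes at most 41.7 mm and 7.16 degrees, less where a joint would pass 70% of its speed; a pose out of reach is approached as far as the arm can. A call is refused whole if a number of a shift passes 0.0417 or a number of a turn 7.16, either way. A call with a gripper value outside its range is refused whole. The fingers move at their own pace and stop on an object; "squeeze" is the grip in N (left out, the last holds). Time passes only in rows, so rows that do not move let the fingers close. It gives the time, the measured TCP pose, the force, the opening and the grip force at its end, in the units of the state.
- manip.sense(): the state, without advancing time (a new reading comes with each control period).
- manip.snapshot(name): name is "side" or "top"; returns the picture (420x560x3 uint8, blue, green, red); there is no depth.
- manip.camera_info(name): a dict with "K" (3x3 intrinsics, pixels), "camera_from_world" (4x4, takes a point from world to camera coordinates). Camera axes: x right, y down, z forward; pixel columns grow to the right and rows downward; lengths in m; the calibration is good to about 2 mm. A picture is of the moment at which its call begins. camera_info takes no time and is no camera call.
- manip.sign_off(): hands the job in; it is judged then, once.
The state is a dict: "t": time; "q": joint angles; "qd": joint speeds; "tau": joint torques, N m; "tcp_pos": TCP position; "tool_rot": TCP orientation; "force": force on the tool from outside, world axes, zero at the start; "ft_torque": the same for the moment, N m; "finger_gap": opening from 0.0 (shut) to 1.0 (fully open); "gripper_force": force on a finger pad.
Only numpy, scipy, OpenCV 4.12 (cv2) and the standard library are available. Lean on these libraries where they do the work, as an engineer would, in place of code of your own. Each camera call takes 0.05 s, during which the arm holds its last target. There are 200 camera calls.

TASK

A cracked reed pan is gluing under the lever press. Take the cast iron weight with the snap hook off the walnut flap, push the hook's sprung gate against the eye at the end of the lever until the eye is inside and the gate snaps shut, and leave the weight hanging free from it. Go gently, pushing little harder than the gate needs: do not shove the eye, lift the lever or shift the pan, and leave everything else where it lies.

Things in the scene. Friction and masses are not known exactly. Their poses are not given: they have to be found in the camera images.
- weight: Cast iron disc 76 mm across, 18 mm thick, with an upright steel snap hook fixed rigidly on it; 0.6 to 0.8 kg, standing on the walnut flap (flap top 60 mm above the bench). Origin: centre of the disc's underside, z up. The hook, 10 mm thick along x, lies in the yz plane: spine at +y (inner face y = +10 mm), mouth with nose and gate at -y. Heights below are above this origin.
- crown (a point): Middle of the hook's rounded closed crown, 113 mm above the weight's origin, same axes. The crown reaches from 106 (inner top of the bight) to 120 mm high at its middle, 30 mm long in y, 10 mm thick in x: pinch it along x from above with the finger ends no lower than 108 mm, so that they clear the eye later. The eye's bar, once it carries the hook, lies at y about 0, 102 mm high.
- nose (a point): Lower end of the hook's nose, at y = -14 mm, 86 mm above the weight's origin, same axes. The nose is 8 mm thick in y (-10 to -18 mm). The mouth under it is open down to 58 mm high, closed only by the gate.
- gate (a joint): Sprung gate of the hook, rad: 0 shut, 0.46 open at its stop. Opens only inwards, to +y; 34 mm long, 4 mm thick, pivot at y = -13, 56 mm high, tip 90 mm high inside the nose. A bar 79 mm high touches it at y about -15, needs 3 to 11 N, and at the stop, where force jumps, is at y about -4, just clear of the nose. Then the hook must go down 23 mm: the bar passes the tip and the gate springs shut.
- lever_end (a point): Middle of the end face of the press lever, 140 mm above the bench; axes of the press. A long-shanked steel eye bolt is screwed into it along +y, its eye flat: the outer bar, 7 mm thick, runs along x, 18 mm straight, at the same height. It is set in or out to trim the load: the bar is 40 to 70 mm out (+y), to be found by feel or sight. The hole behind the bar is 25 mm wide (x), 23 mm long.
- lever (a joint): Hinge of the press lever, rad: about 0 as it rests with its cork foot on the reed pan; grows as the eye end rises (270 mm from hinge to end face). Only its own weight holds it down.
- press: Wooden lever press, fixed to the bench. Origin on the bench 40 mm in front (+y) of the lever's end face, z up. The hook goes on from the +y side, its axes parallel to these, mouth to -y, nose passing over the bar. Its base board (210 mm in x, 30 mm high) covers y = -375 to -75 mm; the lever runs along its y axis at 140 mm height, its screw and the hinge posts rise to 176 mm.
- pan: Hexagonal maple reed pan, 156 mm across flats, 20 mm thick, lying loose under the lever's cork foot. Origin: centre of its underside.
- disc: Plain cast iron disc without a hook, 70 mm across, 22 mm thick, on the flap: leave alone. Origin: centre of its underside.
- fork: Chrome tuning fork, 165 mm long, lying on the flap: leave alone.
- frame_a: Brass reed frame 66 x 18 x 5 mm on the flap: leave alone.
- frame_b: Brass reed frame 56 x 16 x 5 mm on the flap: leave alone.
- frame_c: Brass reed frame 48 x 15 x 5 mm on the bench: leave alone.
- glue: Amber glue jar, 52 mm across, 85 mm high, on the bench: leave alone.
- screwdriver: Screwdriver, 170 mm long, on the bench: leave alone.
Things that resemble listed ones, but are neither listed nor needed, are in the scene too. What is shaped like the weight but green or turquoise is not meant.

How it is judged:
By the outcome, as a careful person would: the job done as asked, in the order asked, and still so for the second after the job is handed in, with the robot touching nothing.
It also fails if it takes over 69 s, if anything falls off the work surface, if the arm or the gripper's body presses on something with over 40 N, if the wrist force passes 120 N, or if a joint passes its speed limit or range.

## Working session

There is one attempt and no reset: what is moved stays moved. The work goes in short steps, Python scripts to look and compute and a tool call to move; the robot and the scene stay as the last step left them, time stands still between calls to the robot, and variables do not carry over. Pictures are saved under pics/ and viewed, at most 10 in all, crops included, and the job is handed in when it is done.

Besides the shell and the picture viewer there is one more tool, called after "Emit:" as name([rows], argument=value, ...), one row to a line, values as JSON. servo_tool: Moves the arm, as the interface text tells. Its arguments: {"type":"object","properties":{"rows":{"type":"array","items":{"type":"array","items":{"type":"array","items":{"type":"number"}}}},"squeeze":{"type":"number"}},"required":["rows"]}

```bash
mkdir -p pics && cat > h.py <<'E'
import numpy as np, cv2
from station import manip
def snap(cam,name,crop=None,s=1):
    im=np.asarray(manip.snapshot(cam))
    cv2.imwrite(f'pics/{name}_raw.png',im)
    if crop:
        a,b,c,d=crop; im=im[b:d,a:c]
    if s!=1: im=cv2.resize(im,None,fx=s,fy=s,interpolation=cv2.INTER_CUBIC)
    cv2.imwrite(f'pics/{name}.png',im)
def ray(cam,u,v):
    i=manip.camera_info(cam);K=np.array(i['K']);T=np.array(i['camera_from_world'])
    R=T[:3,:3];c=-R.T@T[:3,3];d=R.T@np.linalg.inv(K)@[u,v,1]
    return c,d
def atz(cam,u,v,z):
    c,d=ray(cam,u,v);return c+d*(z-c[2])/d[2]
def proj(cam,p):
    i=manip.camera_info(cam);K=np.array(i['K']);T=np.array(i['camera_from_world'])
    q=K@(T[:3,:3]@np.array(p)+T[:3,3]);return q[:2]/q[2]
def tri(u1,v1,u2,v2):
    "side pixel, top pixel -> point, miss distance"
    c1,d1=ray('side',u1,v1);c2,d2=ray('top',u2,v2)
    s=np.linalg.lstsq(np.c_[d1,-d2],c2-c1,rcond=None)[0]
    a,b=c1+d1*s[0],c2+d2*s[1];return (a+b)/2,np.linalg.norm(a-b)
E
python3 - <<'E'
from h import *
a=np.asarray(manip.snapshot('side'));b=np.asarray(manip.snapshot('top'))
cv2.imwrite('pics/s0.png',a);cv2.imwrite('pics/t0.png',b)
for c in('side','top'): 
    i=manip.camera_info(c);print(np.round(i['K'],1),ray(c,280,210))
print(manip.sense())
E
```

```text
[[489.7   0.  280.4]
 [  0.  489.7 210.7]
 [  0.    0.    1. ]] (array([ 0.28034471, -0.77419132,  1.24994295]), array([ 0.14644806,  0.60150067, -0.78533587]))
[[399.8   0.  282.3]
 [  0.  399.8 210. ]
 [  0.    0.    1. ]] (array([0.28628615, 0.09284547, 1.17869237]), array([ 0.22417397,  0.03209542, -0.97403809]))
{'t': 0.1, 'q': array([ 1.15953689e+00,  5.28410772e-01,  1.43376490e+00, -4.52512460e-06,
        1.18141376e+00, -1.78515660e-01]), 'qd': array([-2.23569374e-04, -2.26497609e-03, -2.49416065e-03, -4.25300209e-06,
        3.41140368e-04,  4.01978332e-04]), 'tau': array([ 3.75316017e-05, -4.43306851e+01, -1.78586465e+01, -2.56927487e-04,
        3.86908257e-03, -2.34687150e-06]), 'tcp_pos': array([0.14389091, 0.607588  , 0.24941131]), 'tool_rot': array([ 1.16108492e-01,  9.93236035e-01, -9.55902926e-04, -2.88162467e-04]), 'force': array([-0.03166542,  0.49799965,  0.4025896 ]), 'ft_torque': array([ 0.08196554, -0.00459363, -0.02285433]), 'gripper_force': 0.0, 'finger_gap': 0.9968824848697693}
```

View pics/s0.png

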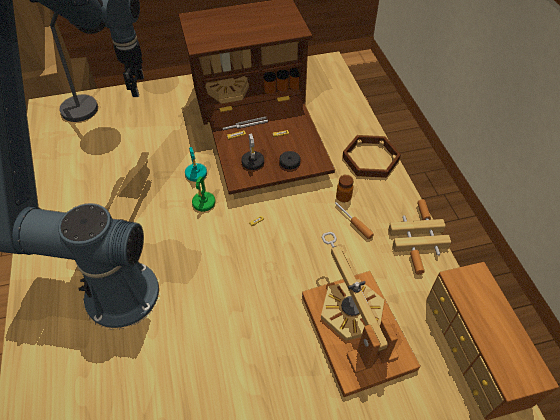

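View pics/t0.png

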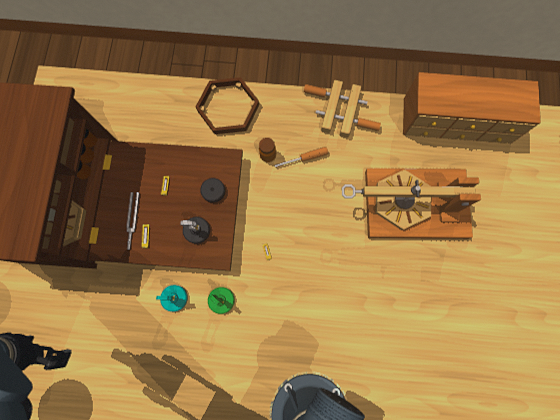

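The two pictures show the wanted black weight with hook on the flap at side (253,158) / top (195,230). Lookalikes are the turquoise one at side (196,172), the green one at (203,200), and the plain disc at (290,159). The press eye is at side (330,239) / top (348,191). I'll check weight and eye in one enlarged montage.

```bash
python3 - <<'E'
from h import *
a=cv2.imread('pics/s0.png');b=cv2.imread('pics/t0.png')
def c(im,u,v,w=40,h=30): return cv2.resize(im[v-h:v+h,u-w:u+w],(400,300),interpolation=cv2.INTER_CUBIC)
m=np.vstack([np.hstack([c(a,253,150),c(b,195,230)]),np.hstack([c(a,335,250),c(b,360,190)])])
cv2.imwrite('pics/m1.png',m)
E
```

```text
(no output)
```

View pics/m1.png

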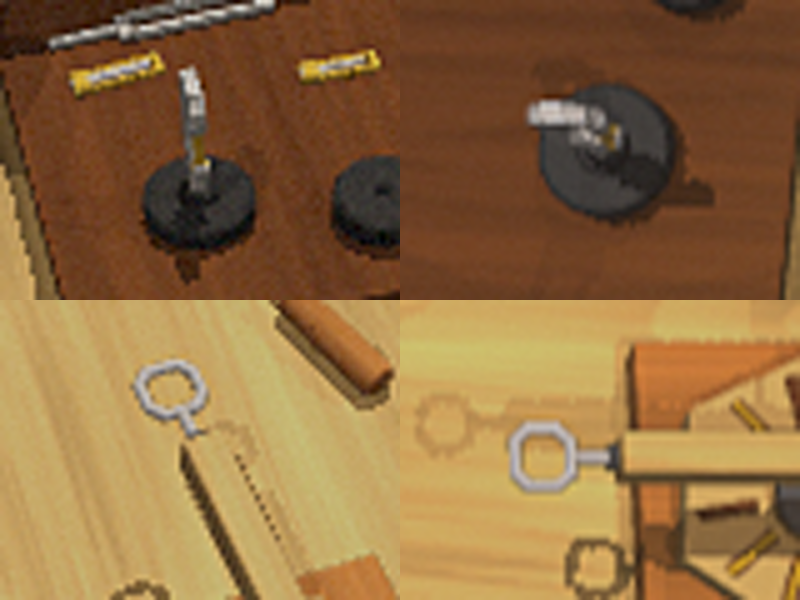

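```bash
python3 - <<'E'
from h import *
np.set_printoptions(precision=4,suppress=True)
print('disc top',atz('side',252.8,161,.078),atz('top',196.4,230,.078))
print('crown',tri(251.2,136.5,184.5,222.8))
print('crown top pts',atz('top',182,222.5,.18),atz('top',190,223.5,.18),atz('side',251.2,136,.175))
print('eye bar',atz('top',343,191.4,.14))
print('ring ctr',atz('top',348.5,191.4,.14),atz('side',329,238,.14), 'shank end',atz('top',363.4,191.4,.14))
print('lever axis', atz('top',364,191.5,.15),atz('top',450,191,.15))
d=atz('top',196.4,230,.078)
for yaw in range(0,360,30):
    R=np.array([[np.cos(np.radians(yaw)),-np.sin(np.radians(yaw)),0],[np.sin(np.radians(yaw)),np.cos(np.radians(yaw)),0],[0,0,1]])
    o=np.array([d[0],d[1],.06]);f=lambda p:R@np.array(p)+o
    P={k:f(p) for k,p in dict(sp=(0,.015,.116),nt=(0,-.014,.11),nose=(0,-.014,.086),piv=(0,-.013,.056)).items()}
    print(yaw,[(k,proj('side',p).round(1),proj('top',p).round(1)) for k,p in P.items()])
E
```

```text
disc top [0.4621 0.3461 0.078 ] [0.4618 0.3569 0.078 ]
crown (array([0.4651, 0.3693, 0.1657]), np.float64(0.002511166801052588))
crown top pts [0.4616 0.3718 0.18  ] [0.4608 0.351  0.18  ] [0.4653 0.3619 0.175 ]
eye bar [ 0.5915 -0.0373  0.14  ]
ring ctr [ 0.5928 -0.0521  0.14  ] [ 0.5943 -0.0532  0.14  ] shank end [ 0.5963 -0.092   0.14  ]
lever axis [ 0.5932 -0.0918  0.15  ] [ 0.6146 -0.3197  0.15  ]
0 [('sp', array([249.5, 133.8]), array([182.3, 222.7])), ('nt', array([251.5, 141.4]), array([194.1, 224.1])), ('nose', array([251.9, 146.9]), array([196.1, 225.9])), ('piv', array([252.3, 153.3]), array([198.1, 227.9]))]
30 [('sp', array([247.3, 134.7]), array([182.7, 225.6])), ('nt', array([253.5, 140.6]), array([193.7, 221.4])), ('nose', array([253.9, 146.1]), array([195.8, 223.2])), ('piv', array([254.1, 152.6]), array([197.8, 225.5]))]
60 [('sp', array([245.9, 136.1]), array([184.5, 227.9])), ('nt', array([254.7, 139.2]), array([192. , 219.3])), ('nose', array([255.1, 144.7]), array([194.1, 221.1])), ('piv', array([255.2, 151.3]), array([196.3, 223.6]))]
90 [('sp', array([245.8, 1
[... 1286 characters left out ...]
9.8]), array([190.4, 231.4]))]
270 [('sp', array([255.1, 136.2]), array([189. , 217.5])), ('nt', array([246.2, 139.2]), array([187.9, 229. ])), ('nose', array([246.7, 144.6]), array([190.1, 230.6])), ('piv', array([247.5, 151.3]), array([192.7, 232.2]))]
300 [('sp', array([253.9, 134.7]), array([186., 218.])), ('nt', array([247.3, 140.6]), array([190.7, 228.5])), ('nose', array([247.7, 146. ]), array([192.8, 230.2])), ('piv', array([248.5, 152.5]), array([195.2, 231.8]))]
330 [('sp', array([251.9, 133.9]), array([183.5, 219.9])), ('nt', array([249.2, 141.4]), array([193. , 226.7])), ('nose', array([249.6, 146.8]), array([195. , 228.4])), ('piv', array([250.2, 153.3]), array([197.2, 230.2]))]
```

```bash
python3 - <<'E'
from h import *
from scipy.optimize import least_squares
np.set_printoptions(precision=4,suppress=True)
t=np.linspace(0,2*np.pi,90)
def bb(cam,x,y):
    P=[proj(cam,(x+.038*np.cos(a),y+.038*np.sin(a),z)) for a in t for z in(.06,.078)]
    P=np.array(P);return np.r_[P.min(0),P.max(0)]
S=np.array([213+143/5,120+157/5,213+256/5,120+250/5])-.5; T=np.array([155+138/5,200+85/5,155+277/5,200+221/5])-.5
for nm,f in dict(side=lambda p:bb('side',*p)-S,top=lambda p:bb('top',*p)-T).items():
    r=least_squares(f,[.462,.355]);print(nm,r.x,r.fun)
E
```

```text
side [0.4633 0.3591] [-0.2149 -0.8277  0.2168  0.7746]Traceback (most recent call last):
  File "<stdin>", line 10, in <module>
    return func(*args, **kwargs)
    result = trf(vector_fun.fun, vector_fun.jac, x0, f0, J0, lb, ub, ftol, xtol,
                 gtol, max_nfev, x_scale, loss_function, tr_solver,
                 tr_options.copy(), verbose, callback=callback_wrapped)
    return trf_no_bounds(
        fun, jac, x0, f0, J0, ftol, xtol, gtol, max_nfev, x_scale,
        loss_function, tr_solver, tr_options, verbose, callback=callback)
    f_new = fun(x_new)
    self._update_fun()
    ~~~~~~~~~~~~~~~~^^
    self.f = self.fun_wrapped(xp_copy(self.x))
             ~~~~~~~~~~~~~~~~^^^^^^^^^^^^^^^^^
    return np.atleast_1d(self.fun(x))
                         ~~~~~~~~^^^
    return self.f(x, *self.args, **self.kwargs)
           ~~~~~~^^^^^^^^^^^^^^^^^^^^^^^^^^^^^^
  File "<stdin>", line 9, in <lambda>
  File "<stdin>", line 6, in bb
  File "h.py", line 17, in proj
    i=manip.camera_info(cam);K=np.array(i['K']);T=np.array(i['camera_from_world'])
ValueError: time passes only in moves, steps and waits
```

Emit:
servo_tool([
  [[0,0,7,-0.03,0,0,1],[0,0,7,-0.03,0,0,1],[0,0,7,-0.03,0,0,1],[0,0,7,0,0,0,1],[0,0,7,0,0,0,1],[0,0,7,0,0,0,1],[0,0,7,0,0,0,1],[0,0,7,0,0,0,1]],
], squeeze=100)

```text
t: 0.77
tcp_pos: [0.2281, 0.5766, 0.2497]
tool_rot: [0.571, 0.821, -0.001, 0.0]
force: [0.4, 0.4, 0.3]
finger_gap: 0.999
gripper_force: 0.0
```

```bash
python3 - <<'E'
from h import *
from scipy.optimize import least_squares
np.set_printoptions(precision=4,suppress=True)
t=np.linspace(0,2*np.pi,90)
def bb(cam,x,y):
    P=np.array([proj(cam,(x+.038*np.cos(a),y+.038*np.sin(a),z)) for a in t for z in(.06,.078)])
    return np.r_[P.min(0),P.max(0)]
T=np.array([155+138/5,200+85/5,155+277/5,200+221/5])-.5
r=least_squares(lambda p:bb('top',*p)-T,[.462,.355]);print(r.x,r.fun)
# wire overlay for yaw choice
x,y=(.463,.358)
L=np.array([(0,.017,.03),(0,.017,.105),(0,.01,.117),(0,0,.12),(0,-.01,.117),(0,-.018,.105),(0,-.014,.086),(0,-.013,.056)])
row=[]
for yaw in(-15,0,15):
    c,s=np.cos(np.radians(yaw)),np.sin(np.radians(yaw));R=np.array([[c,-s,0],[s,c,0],[0,0,1]])
    col=[]
    for cam,(u,v),f in(('side',(230,128),'s0'),('top',(172,208),'t0')):
        im=cv2.resize(cv2.imread(f'pics/{f}.png')[v:v+42,u:u+38],None,fx=7,fy=7,interpolation=cv2.INTER_CUBIC)
        for dx in(-.005,.005):
            P=np.array([(proj(cam,R@(p+[dx,0,0])+[x,y,.06])-[u,v]+.5)*7 for p in L])
            cv2.polylines(im,[P.astype(int)],False,(0,0,255),1)
        col.append(im)
    row.append(np.vstack(col))
cv2.imwrite('pics/yaw.png',np.hstack(row))
E
```

```text
[0.4629 0.3598] [-0.2549 -0.243   0.2587  0.2351]
```

View pics/yaw.png

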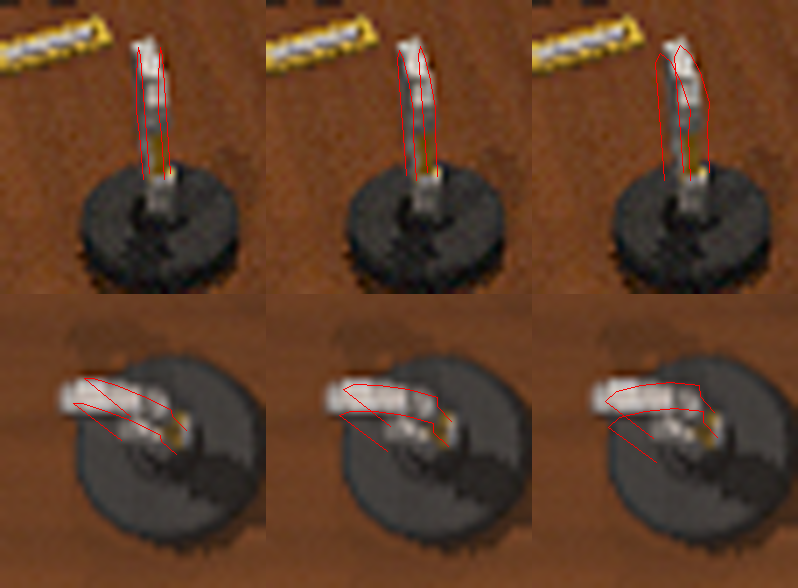

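Emit:
servo_tool([
  [[0,0,5.85,0,0,0,1],[0,0,5.85,0,0,0,1],[0,0,5.85,0,0,0,1],[0,0,5.85,0,0,0,1],[0,0,0,-0.035,0,0,1],[0,0,0,-0.035,0.02,0,1],[0,0,0,-0.035,0.035,0,1],[0,0,0,-0.035,0.035,0,1]],
])

```text
t: 1.43
tcp_pos: [0.3001, 0.4429, 0.2499]
tool_rot: [0.723, 0.691, -0.001, 0.0]
force: [1.2, 1.1, -0.1]
finger_gap: 1.0
gripper_force: 0.0
```

Emit:
servo_tool([
  [[0,0,0,-0.03,0.035,0,1],[0,0,0,-0.03,0.035,0,1],[0,0,0,0,0.035,0,1],[0,0,0,0,0.035,0,1],[0,0,0,0,0.015,0,1],[0,0,0,0,0,0,0],[0,0,0,0,0,0,0],[0,0,0,0,0,0,0]],
])

```text
t: 2.1
tcp_pos: [0.4447, 0.3829, 0.2496]
tool_rot: [0.724, 0.69, -0.001, -0.001]
force: [-0.1, -0.6, 0.2]
finger_gap: 0.604
gripper_force: 0.0
```

Emit:
servo_tool([
  [[0,0,0,-0.0112,0.0095,0,0],[0,0,0,-0.0111,0.0094,0,0],[0,0,0,0,0,0.01,-0.2],[0,0,0,0,0,0.01,-0.2],[0,0,0,0,0,0.01,-0.2],[0,0,0,0,0,0,-0.2],[0,0,0,0,0,0,-0.2]],
])

```text
t: 2.68
tcp_pos: [0.4629, 0.36, 0.2188]
tool_rot: [0.724, 0.69, -0.002, -0.001]
force: [-1.0, 1.4, -0.2]
finger_gap: 0.397
gripper_force: 0.0
```

```bash
python3 - <<'E'
from h import *
np.set_printoptions(precision=4,suppress=True)
s=manip.sense();print(s['tcp_pos'],s['force'])
a=np.asarray(manip.snapshot('side'));b=np.asarray(manip.snapshot('top'))
cv2.imwrite('pics/s1.png',a);cv2.imwrite('pics/t1.png',b)
c=lambda im,u,v:cv2.resize(im[v-35:v+35,u-25:u+25],None,fx=8,fy=8,interpolation=cv2.INTER_CUBIC)
cv2.imwrite('pics/m2.png',np.hstack([c(a,253,140),c(b,190,225)]))
p=s['tcp_pos'];print(proj('side',p),proj('top',p),proj('side',p-[0,0,.019]),proj('top',p-[0,0,.019]))
E
```

```text
[0.4629 0.36   0.2188] [-1.0454  1.4226 -0.2165]
[249.8301 126.1131] [182.8497 219.2892] [250.1617 130.6867] [184.7382 220.8346]
```

View pics/m2.png

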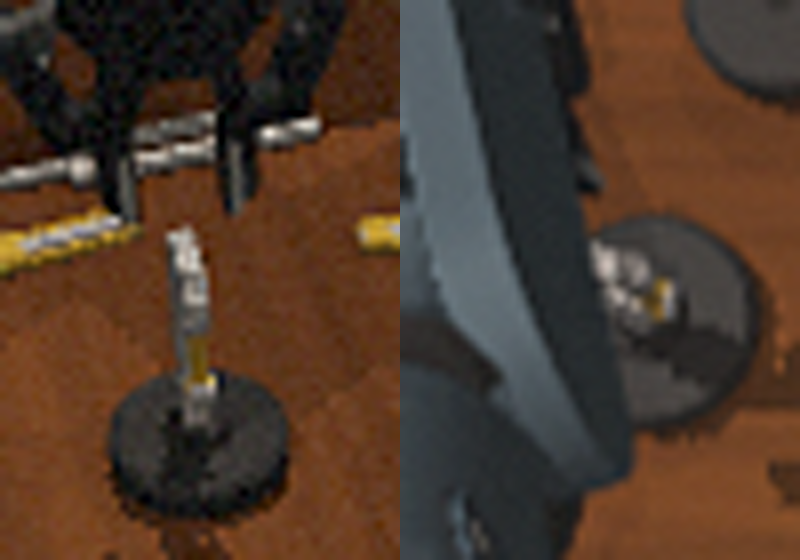

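The crop shows the fingers straddling the crown, with finger middle at about side u=250 and crown at 251.5. The brass gate faces the camera, towards world -y, so this is the right weight. I'll shift 1 mm in x, descend and close.

Emit:
servo_tool([
  [[0,0,0,0,0.001,0.01,-0.2],[0,0,0,0,0,0.01,-0.2],[0,0,0,0,0,0.006,-0.2],[0,0,0,0,0,0.004,-0.2],[0,0,0,0,0,0,-0.2],[0,0,0,0,0,0,-0.4],[0,0,0,0,0,0,-0.5],[0,0,0,0,0,0,-0.6]],
], squeeze=100)

```text
t: 3.45
tcp_pos: [0.4654, 0.3601, 0.1907]
tool_rot: [0.724, 0.69, 0.0, 0.0]
force: [0.4, -0.7, 1.5]
finger_gap: 0.202
gripper_force: 0.0
```

Emit:
servo_tool([
  [[0,0,0,0,0,0,-0.7],[0,0,0,0,0,0,-0.75],[0,0,0,0,0,0,-0.8],[0,0,0,0,0,0,-0.85],[0,0,0,0,0,0,-0.9],[0,0,0,0,0,0,-1],[0,0,0,0,0,0,-1],[0,0,0,0,0,0,-1]],
])

```text
t: 4.12
tcp_pos: [0.4649, 0.3602, 0.1909]
tool_rot: [0.724, 0.69, 0.0, -0.0]
force: [-3.4, 1.0, 6.6]
finger_gap: 0.075
gripper_force: 98.3
```

Emit:
servo_tool([
  [[0,0,0,0,0,0,-0.6],[0,0,0,0,0,0,-0.6],[0,0,0,0,0,0,-0.6],[0,0,0,0,0,0.0015,-0.6],[0,0,0,0,0,0.001,-0.6],[0,0,0,0,0,0,-0.6],[0,0,0,0,0,0,-0.6]],
])

```text
t: 4.7
tcp_pos: [0.4651, 0.3599, 0.1876]
tool_rot: [0.724, 0.69, -0.0, -0.0]
force: [0.1, -0.6, -0.1]
finger_gap: 0.2
gripper_force: 0.0
```

Emit:
servo_tool([
  [[0,0,0,0,0,0,-0.7],[0,0,0,0,0,0,-0.8],[0,0,0,0,0,0,-0.9],[0,0,0,0,0,0,-1],[0,0,0,0,0,0,-1],[0,0,0,0,0,0,-1],[0,0,0,0,0,0,-1],[0,0,0,0,0,0,-1]],
])

```text
t: 5.37
tcp_pos: [0.465, 0.3601, 0.188]
tool_rot: [0.724, 0.69, 0.0, -0.0]
force: [-1.9, 1.6, 3.7]
finger_gap: 0.075
gripper_force: 98.6
```

Emit:
servo_tool([
  [[0,0,0,0,0,-0.002,-1],[0,0,0,0,0,-0.003,-1],[0,0,0,0,0,-0.005,-1],[0,0,0,0,0,-0.005,-1],[0,0,0,0,0,0,-1],[0,0,0,0,0,0,-1]],
])

```text
t: 5.87
tcp_pos: [0.4655, 0.36, 0.2031]
tool_rot: [0.724, 0.69, 0.0, 0.0]
force: [0.1, -0.4, -5.6]
finger_gap: 0.078
gripper_force: 98.1
```

Emit:
servo_tool([
  [[0,0,0,0,0,-0.008,-1],[0,0,-1.6,0,0,-0.012,-1],[0,0,-1.6,0,0,-0.012,-1],[0,0,-1.6,0,0,-0.01,-1],[0,0,-1.6,0,0,-0.005,-1],[0,0,-1.7,-0.005,0.001,0,-1],[0,0,0,-0.01,0.002,0,-1],[0,0,0,-0.016,0.004,0,-1]],
])

```text
t: 6.53
tcp_pos: [0.4741, 0.33, 0.25]
tool_rot: [0.673, 0.74, 0.0, -0.0]
force: [0.2, 0.4, -7.2]
finger_gap: 0.08
gripper_force: 98.4
```

Emit:
servo_tool([
  [[0,0,0,-0.02,0.006,0,-1],[0,0,0,-0.02,0.006,0,-1],[0,0,0,-0.02,0.006,0,-1],[0,0,0,-0.02,0.006,0,-1],[0,0,0,-0.02,0.006,0,-1],[0,0,0,-0.02,0.006,0,-1],[0,0,0,-0.02,0.006,0,-1],[0,0,0,-0.02,0.006,0,-1]],
])

```text
t: 7.2
tcp_pos: [0.5375, 0.1732, 0.2497]
tool_rot: [0.674, 0.739, -0.001, -0.0]
force: [1.0, 0.3, -5.6]
finger_gap: 0.077
gripper_force: 98.4
```

Emit:
servo_tool([
  [[0,0,0,-0.02,0.006,0,-1],[0,0,0,-0.02,0.006,0,-1],[0,0,0,-0.02,0.006,0,-1],[0,0,0,-0.015,0.006,0,-1],[0,0,0,-0.01,0.003,0,-1],[0,0,0,-0.005,0,0,-1],[0,0,0,0,0,0,-1],[0,0,0,0,0,0,-1]],
])

```text
t: 7.87
tcp_pos: [0.572, 0.0882, 0.2496]
tool_rot: [0.673, 0.739, -0.0, -0.001]
force: [0.2, -0.3, -6.6]
finger_gap: 0.076
gripper_force: 98.4
```

Emit:
servo_tool([
  [[0,0,0,-0.01,0.002,0.008,-1],[0,0,0,-0.012,0.002,0.012,-1],[0,0,0,-0.012,0.002,0.012,-1],[0,0,0,-0.01,0.002,0.012,-1],[0,0,0,-0.006,0,0.01,-1],[0,0,0,0,0,0.006,-1],[0,0,0,0,0,0,-1],[0,0,0,0,0,0,-1]],
])

```text
t: 8.53
tcp_pos: [0.585, 0.0391, 0.1891]
tool_rot: [0.673, 0.739, -0.0, -0.001]
force: [-0.1, -0.1, -6.0]
finger_gap: 0.079
gripper_force: 98.4
```

```bash
python3 - <<'E'
from h import *
np.set_printoptions(precision=4,suppress=True)
s=manip.sense();p=s['tcp_pos'];print(p,s['force'],s['tool_rot'],s['ft_torque'])
a=np.asarray(manip.snapshot('side'));b=np.asarray(manip.snapshot('top'))
cv2.imwrite('pics/s2.png',a);cv2.imwrite('pics/t2.png',b)
us=proj('side',p-[0,0,.05]).astype(int)+[8,10];ut=proj('top',p-[0,0,.05]).astype(int)+[12,0]
c=lambda im,o:cv2.resize(im[o[1]-37:o[1]+37,o[0]-25:o[0]+25],None,fx=8,fy=8,interpolation=cv2.INTER_CUBIC)
cv2.imwrite('pics/m3.png',np.hstack([c(a,us),c(b,ut)]));print('crop orig',us-[25,37],ut-[25,37])
E
```

```text
[0.585  0.0391 0.1891] [-0.0562 -0.0643 -5.9807] [ 0.6734  0.7393 -0.0003 -0.0009] [ 0.0453 -0.0194  0.0273]
crop orig [299 186] [301 154]
```

View pics/m3.png

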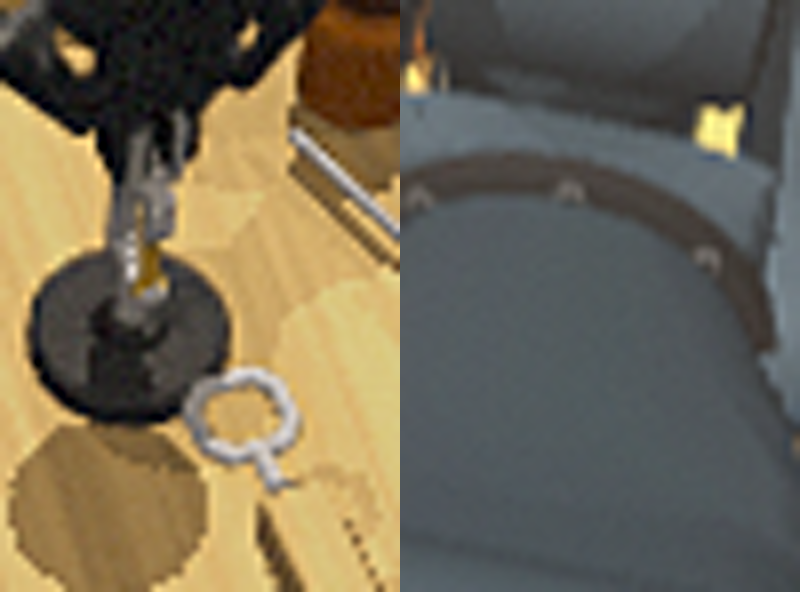

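```bash
python3 - <<'E'
from h import *
from scipy.optimize import least_squares
np.set_printoptions(precision=4,suppress=True)
i=manip.camera_info('side');K=np.array(i['K']);M=np.array(i['camera_from_world'])
t=np.linspace(0,2*np.pi,90);ci=np.array([(.038*np.cos(a),.038*np.sin(a),z) for a in t for z in(.061,.079)])
def bb(p):
    q=(K@(M[:3,:3]@(ci+[p[0],p[1],0]).T+M[:3,3:])).T;q=q[:,:2]/q[:,2:];return np.r_[q.min(0),q.max(0)]
S=np.array([299+28/8,186+248/8,299+231/8,186+425/8])-.5
r=least_squares(lambda p:bb(p)-S,[.585,.039]);print('weight',r.x,r.fun)
for u,v in((230,375),(243,415),(265,460)): print(atz('side',299+u/8-.5,186+v/8-.5,.14))
E
```

```text
weight [0.5843 0.0398] [-0.2129 -1.0375  0.2103  0.9686]
[ 0.5954 -0.0337  0.14  ]
[ 0.5946 -0.0511  0.14  ]
[ 0.5962 -0.0709  0.14  ]
```

The side crop shows the hook upright in the fingers with the gate facing the eye. The eye is at about side (329,238), with its bar about 76 mm ahead and laterally aligned within 2 mm. Approaching now.

Emit:
servo_tool([
  [[0,0,0,-0.006,0,0,-1],[0,0,0,-0.01,0,0,-1],[0,0,0,-0.01,0,0,-1],[0,0,0,-0.01,0,0,-1],[0,0,0,-0.008,0.001,0,-1],[0,0,0,-0.005,0,0,-1],[0,0,0,-0.002,0,0,-1],[0,0,0,0,0,0,-1]],
])

```text
t: 9.3
tcp_pos: [0.5914, -0.0128, 0.1898]
tool_rot: [0.674, 0.739, 0.0, -0.0]
force: [-0.3, 0.5, -6.0]
finger_gap: 0.074
gripper_force: 98.4
```

Emit:
servo_tool([
  [[0,0,0,-0.001,0,0,-1],[0,0,0,-0.001,0,0,-1],[0,0,0,-0.001,0,0,-1],[0,0,0,-0.001,0,0,-1],[0,0,0,0,0,0,-1],[0,0,0,0,0,0,-1]],
])

```text
t: 9.8
tcp_pos: [0.5917, -0.0157, 0.1898]
tool_rot: [0.673, 0.739, 0.0, -0.0]
force: [0.1, 0.7, -6.4]
finger_gap: 0.078
gripper_force: 98.4
```

Emit:
servo_tool([
  [[0,0,0,-0.001,0,0,-1],[0,0,0,-0.001,0,0,-1],[0,0,0,-0.001,0,0,-1],[0,0,0,-0.001,0,0,-1],[0,0,0,0,0,0,-1],[0,0,0,0,0,0,-1]],
])

```text
t: 10.3
tcp_pos: [0.592, -0.02, 0.1898]
tool_rot: [0.673, 0.739, 0.0, -0.0]
force: [0.5, 0.4, -7.2]
finger_gap: 0.081
gripper_force: 98.4
```

Emit:
servo_tool([
  [[0,0,0,-0.001,0,0,-1],[0,0,0,-0.001,0,0,-1],[0,0,0,-0.001,0,0,-1],[0,0,0,0,0,0,-1],[0,0,0,0,0,0,-1]],
])

```text
t: 10.72
tcp_pos: [0.5921, -0.0221, 0.1898]
tool_rot: [0.673, 0.739, 0.0, -0.001]
force: [0.4, 4.1, -5.4]
finger_gap: 0.078
gripper_force: 98.4
```

Emit:
servo_tool([
  [[0,0,0,-0.001,0,0,-1],[0,0,0,-0.001,0,0,-1],[0,0,0,-0.001,0,0,-1],[0,0,0,0,0,0,-1],[0,0,0,0,0,0,-1]],
])

```text
t: 11.13
tcp_pos: [0.5924, -0.0251, 0.1898]
tool_rot: [0.673, 0.739, 0.0, -0.001]
force: [-0.3, 6.3, -4.8]
finger_gap: 0.077
gripper_force: 98.5
```

Emit:
servo_tool([
  [[0,0,0,-0.001,0,0,-1],[0,0,0,-0.001,0,0,-1],[0,0,0,0,0,0,-1],[0,0,0,0,0,0,-1]],
])

```text
t: 11.47
tcp_pos: [0.5925, -0.0266, 0.1897]
tool_rot: [0.673, 0.739, 0.001, -0.001]
force: [-0.3, 7.2, -5.1]
finger_gap: 0.077
gripper_force: 98.6
```

Emit:
servo_tool([
  [[0,0,0,-0.001,0,0,-1],[0,0,0,-0.001,0,0,-1],[0,0,0,0,0,0,-1],[0,0,0,0,0,0,-1]],
])

```text
t: 11.8
tcp_pos: [0.5926, -0.0282, 0.1895]
tool_rot: [0.674, 0.739, 0.001, -0.001]
force: [-0.1, 7.5, -5.6]
finger_gap: 0.076
gripper_force: 98.5
```

Emit:
servo_tool([
  [[0,0,0,-0.001,0,0,-1],[0,0,0,-0.001,0,0,-1],[0,0,0,0,0,0,-1],[0,0,0,0,0,0,-1]],
])

```text
t: 12.13
tcp_pos: [0.5926, -0.0298, 0.1895]
tool_rot: [0.674, 0.739, 0.001, -0.002]
force: [0.2, 8.3, -5.5]
finger_gap: 0.079
gripper_force: 98.5
```

Emit:
servo_tool([
  [[0,0,0,-0.001,0,0,-1],[0,0,0,0,0,0,-1],[0,0,0,0,0,0,-1]],
])

```text
t: 12.38
tcp_pos: [0.5926, -0.0307, 0.1893]
tool_rot: [0.674, 0.739, 0.001, -0.002]
force: [-0.4, 8.9, -6.1]
finger_gap: 0.077
gripper_force: 98.4
```

Emit:
servo_tool([
  [[0,0,0,-0.001,0,0,-1],[0,0,0,0,0,0,-1],[0,0,0,0,0,0,-1]],
])

```text
t: 12.63
tcp_pos: [0.5926, -0.0315, 0.1893]
tool_rot: [0.674, 0.739, 0.001, -0.002]
force: [0.7, 9.1, -6.6]
finger_gap: 0.081
gripper_force: 98.4
```

Emit:
servo_tool([
  [[0,0,0,-0.001,0,0,-1],[0,0,0,0,0,0,-1],[0,0,0,0,0,0,-1]],
])

```text
t: 12.88
tcp_pos: [0.5926, -0.0323, 0.1893]
tool_rot: [0.674, 0.739, 0.001, -0.002]
force: [0.1, 8.5, -5.9]
finger_gap: 0.081
gripper_force: 98.4
```

```bash
python3 - <<'E'
from h import *
np.set_printoptions(precision=4,suppress=True)
s=manip.sense();p=s['tcp_pos'];print(p,s['force'],s['ft_torque'])
a=np.asarray(manip.snapshot('side'));cv2.imwrite('pics/s3.png',a)
us=np.array([326,228])
im=cv2.resize(a[us[1]-30:us[1]+30,us[0]-36:us[0]+36],None,fx=10,fy=10,interpolation=cv2.INTER_CUBIC)
cv2.imwrite('pics/m4.png',im);print('orig',us-[36,30])
E
```

```text
[ 0.5926 -0.0323  0.1893] [ 0.0828  8.5051 -5.9294] [ 1.8891 -0.0329 -0.0434]
orig [290 198]
```

View pics/m4.png

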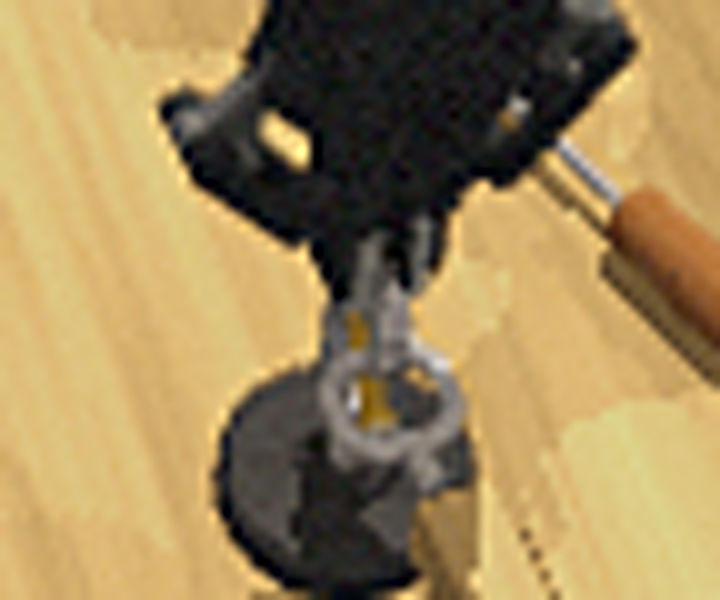

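The crop shows the eye around the hook's mouth, with bar and hook laterally aligned and the gate seen inside at about (326,231). I'll check from the disc outline that the hook has not pivoted in the grip.

```bash
python3 - <<'E'
from h import *
from scipy.optimize import least_squares
np.set_printoptions(precision=4,suppress=True)
i=manip.camera_info('side');K=np.array(i['K']);M=np.array(i['camera_from_world'])
t=np.linspace(0,2*np.pi,90);ci=np.array([(.038*np.cos(a),.038*np.sin(a),z) for a in t for z in(.061,.079)])
def bb(p):
    q=(K@(M[:3,:3]@(ci+[p[0],p[1],0]).T+M[:3,3:])).T;q=q[:,:2]/q[:,2:];return np.r_[q.min(0),q.max(0)]
S=np.array([290+218/10,198+363/10,290+475/10,198+597/10])-.5
r=least_squares(lambda p:bb(p)-S,[.592,-.03]);print('weight',r.x,r.fun)
E
```

```text
weight [ 0.5924 -0.0288] [-0.4686 -0.9496  0.462   0.8747]
```

Emit:
servo_tool([
  [[0,0,0,-0.001,0,0,-1],[0,0,0,0,0,0,-1],[0,0,0,0,0,0,-1]],
])

```text
t: 13.18
tcp_pos: [0.5926, -0.0332, 0.189]
tool_rot: [0.674, 0.739, 0.001, -0.003]
force: [-0.4, 9.2, -7.8]
finger_gap: 0.075
gripper_force: 98.3
```

Emit:
servo_tool([
  [[0,0,0,-0.001,0,0,-1],[0,0,0,0,0,0,-1],[0,0,0,0,0,0,-1]],
])

```text
t: 13.43
tcp_pos: [0.5926, -0.034, 0.189]
tool_rot: [0.674, 0.739, 0.001, -0.003]
force: [0.1, 9.1, -6.6]
finger_gap: 0.081
gripper_force: 98.3
```

Emit:
servo_tool([
  [[0,0,0,-0.001,0,0,-1],[0,0,0,0,0,0,-1],[0,0,0,0,0,0,-1]],
])

```text
t: 13.68
tcp_pos: [0.5926, -0.0349, 0.1888]
tool_rot: [0.674, 0.739, 0.001, -0.003]
force: [-0.3, 9.4, -8.2]
finger_gap: 0.082
gripper_force: 98.2
```

```bash
python3 - <<'E'
from h import *
np.set_printoptions(precision=4,suppress=True)
s=manip.sense();p=s['tcp_pos'];print(p,s['force'],s['ft_torque'])
a=np.asarray(manip.snapshot('side'));cv2.imwrite('pics/s4.png',a)
b=cv2.imread('pics/s3.png')
c=lambda im:cv2.resize(im[203:263,306:345],None,fx=10,fy=10,interpolation=cv2.INTER_CUBIC)
cv2.imwrite('pics/m5.png',np.hstack([c(b),c(a)]))
E
```

```text
[ 0.5926 -0.0349  0.1888] [-0.276   9.4252 -8.2475] [ 1.988  -0.0434 -0.0382]
```

View pics/m5.png

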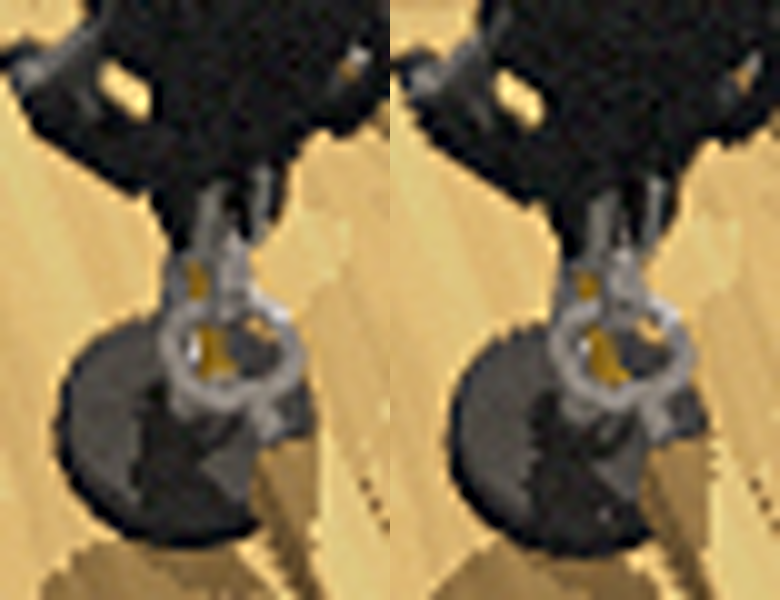

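No slip between the two frames, and the eye has stayed at (329,238). The force still grows smoothly, so I'll go on in 1 mm steps.

Emit:
servo_tool([
  [[0,0,0,-0.001,0,0,-1],[0,0,0,0,0,0,-1],[0,0,0,0,0,0,-1]],
])

```text
t: 13.98
tcp_pos: [0.5926, -0.0353, 0.1888]
tool_rot: [0.674, 0.739, 0.002, -0.004]
force: [0.0, 12.3, -7.3]
finger_gap: 0.078
gripper_force: 98.2
```

The force jumped to 12.3 N, so the gate is at its stop. Lowering the hook past the gate tip.

Emit:
servo_tool([
  [[0,0,0,0,0,0.001,-1],[0,0,0,0,0,0.0015,-1],[0,0,0,0,0,0.002,-1],[0,0,0,0,0,0.002,-1],[0,0,0,0,0,0.0015,-1],[0,0,0,0,0,0,-1],[0,0,0,0,0,0,-1]],
])

```text
t: 14.57
tcp_pos: [0.5927, -0.0373, 0.1809]
tool_rot: [0.673, 0.739, 0.0, -0.002]
force: [0.3, 6.6, -8.6]
finger_gap: 0.082
gripper_force: 98.3
```

Emit:
servo_tool([
  [[0,0,0,0,0,0.0015,-1],[0,0,0,0,0,0.002,-1],[0,0,0,0,0,0.002,-1],[0,0,0,0,0,0.0015,-1],[0,0,0,0,0,0.001,-1],[0,0,0,0,0,0,-1],[0,0,0,0,0,0,-1]],
])

```text
t: 15.15
tcp_pos: [0.5941, -0.0395, 0.1739]
tool_rot: [0.673, 0.739, -0.0, 0.0]
force: [-0.1, -0.6, -6.3]
finger_gap: 0.078
gripper_force: 98.3
```

Emit:
servo_tool([
  [[0,0,0,0,0,0.001,-1],[0,0,0,0,0,0.0015,-1],[0,0,0,0,0,0.0015,-1],[0,0,0,0,0,0.001,-1],[0,0,0,0,0,0.0005,-1],[0,0,0,0,0,0,-1],[0,0,0,0,0,0,-1]],
])

```text
t: 15.73
tcp_pos: [0.5938, -0.0388, 0.1683]
tool_rot: [0.673, 0.739, -0.0, -0.0]
force: [0.0, -0.1, -6.7]
finger_gap: 0.075
gripper_force: 98.4
```

Emit:
servo_tool([
  [[0,0,0,0,0,0.0005,-1],[0,0,0,0,0,0.0005,-1],[0,0,0,0,0,0.0005,-1],[0,0,0,0,0,0,-1],[0,0,0,0,0,0,-1]],
])

```text
t: 16.15
tcp_pos: [0.5937, -0.0388, 0.1668]
tool_rot: [0.673, 0.739, -0.0, -0.0]
force: [0.4, 0.0, -6.5]
finger_gap: 0.077
gripper_force: 98.4
```

Emit:
servo_tool([
  [[0,0,0,0,0,0.0005,-1],[0,0,0,0,0,0.0005,-1],[0,0,0,0,0,0,-1],[0,0,0,0,0,0,-1]],
])

```text
t: 16.48
tcp_pos: [0.5939, -0.0388, 0.1659]
tool_rot: [0.673, 0.739, 0.0, 0.0]
force: [-0.4, 0.8, -7.0]
finger_gap: 0.078
gripper_force: 98.4
```

Emit:
servo_tool([
  [[0,0,0,0,0,0.0005,-1],[0,0,0,0,0,0,-1],[0,0,0,0,0,0,-1]],
])

```text
t: 16.73
tcp_pos: [0.5939, -0.0388, 0.1657]
tool_rot: [0.673, 0.739, 0.0, 0.0]
force: [-0.9, -0.2, -2.5]
finger_gap: 0.078
gripper_force: 98.9
```

Emit:
servo_tool([
  [[0,0,0,0,0,0.0004,-1],[0,0,0,0,0,0,-1],[0,0,0,0,0,0,-1]],
])

```text
t: 16.98
tcp_pos: [0.594, -0.0388, 0.1656]
tool_rot: [0.673, 0.739, 0.0, 0.0]
force: [-1.2, 0.2, 1.5]
finger_gap: 0.081
gripper_force: 99.3
```

```bash
python3 - <<'E'
from h import *
s=manip.sense();print(s['tcp_pos'],s['force'],s['ft_torque'])
a=np.asarray(manip.snapshot('side'));cv2.imwrite('pics/s5.png',a)
cv2.imwrite('pics/m6.png',cv2.resize(a[203:263,300:360],None,fx=9,fy=9,interpolation=cv2.INTER_CUBIC))
E
```

```text
[ 0.59395388 -0.03880811  0.16555588] [-1.21147434  0.21464354  1.51516892] [0.02371531 0.35884989 0.02183611]
```

View pics/m6.png

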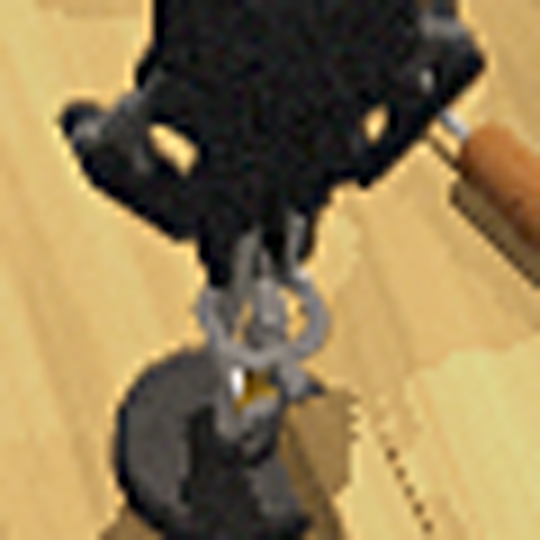

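The crop shows the nose through the eye's hole at about (329,237), the closed gate below it, and the weight's load on the eye (fz rose from -6.5 to +1.5 N). I'll release gently.

Emit:
servo_tool([
  [[0,0,0,0,0,-0.0002,-1],[0,0,0,0,0,0,-1],[0,0,0,0,0,0,-1],[0,0,0,0,0,0,-1]],
], squeeze=40)

```text
t: 17.37
tcp_pos: [0.594, -0.0388, 0.1655]
tool_rot: [0.673, 0.739, 0.0, 0.0]
force: [-2.0, -0.6, 2.9]
finger_gap: 0.076
gripper_force: 99.5
```

Emit:
servo_tool([
  [[0,0,0,0,0,0,-0.84],[0,0,0,0,0,0,-0.8],[0,0,0,0,0,0,-0.75],[0,0,0,0,0,0,-0.7],[0,0,0,0,0,0,-0.65],[0,0,0,0,0,0,-0.6],[0,0,0,0,0,0,-0.6],[0,0,0,0,0,0,-0.6]],
])

```text
t: 18.03
tcp_pos: [0.5939, -0.0388, 0.165]
tool_rot: [0.673, 0.739, 0.0, 0.0]
force: [0.3, -0.1, 0.1]
finger_gap: 0.199
gripper_force: 0.0
```

Released cleanly. I'll rise straight up, then look.

Emit:
servo_tool([
  [[0,0,0,0,0,-0.003,-0.6],[0,0,0,0,0,-0.006,-0.6],[0,0,0,0,0,-0.012,-0.6],[0,0,0,0,0,-0.02,-0.6],[0,0,0,0,0,-0.03,-0.6],[0,0,0,0,0,-0.035,-0.6],[0,0,0,0,0,-0.03,-0.6],[0,0,0,0,0,-0.02,-0.6]],
])

```text
t: 18.7
tcp_pos: [0.5949, -0.039, 0.3254]
tool_rot: [0.673, 0.739, 0.001, 0.003]
force: [1.2, -0.1, 0.1]
finger_gap: 0.203
gripper_force: 0.0
```

Emit:
servo_tool([
  [[0,0,0,0.03,0,0,-0.6],[0,0,0,0.03,0,0,-0.6],[0,0,0,0.04,0,0,-0.6],[0,0,0,0.04,0,0,-0.6],[0,0,0,0.04,0,0,-0.6],[0,0,0,0.03,0,0,-0.6],[0,0,0,0,0,0,-0.6],[0,0,0,0,0,0,-0.6]],
])

```text
t: 19.37
tcp_pos: [0.5737, 0.172, 0.3217]
tool_rot: [0.672, 0.741, 0.0, 0.0]
force: [0.0, 0.3, 0.2]
finger_gap: 0.197
gripper_force: 0.0
```

```bash
python3 - <<'E'
from h import *
a=np.asarray(manip.snapshot('side'));b=np.asarray(manip.snapshot('top'))
cv2.imwrite('pics/s6.png',a);cv2.imwrite('pics/t6.png',b)
c=lambda im,u,v:cv2.resize(im[v-35:v+35,u-25:u+25],None,fx=8,fy=8,interpolation=cv2.INTER_CUBIC)
cv2.imwrite('pics/m7.png',np.hstack([c(a,330,238),c(b,352,195)]))
a0=cv2.imread('pics/s0.png').astype(int);d=abs(a-a0).max(2)
print('pan/press diff',(d[280:390,300:420]>40).sum())
E
```

```text
pan/press diff 66
```

View pics/m7.png

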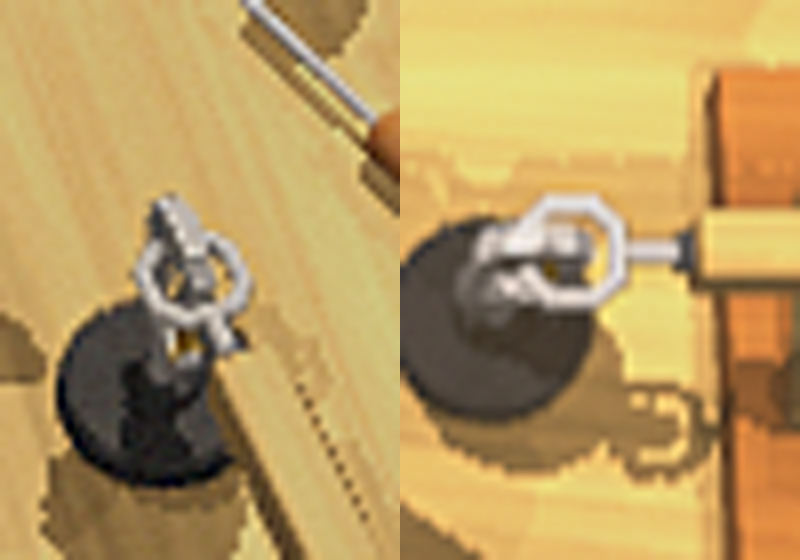

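The hook's nose is through the eye, with crown at side (352,205)-ish and the weight hanging below. The disc looks a bit offset sideways. I'll wait a little, then compare its position with the plumb prediction.

Emit:
servo_tool([
  [[0,0,0,0,0,0,-0.6],[0,0,0,0,0,0,-0.6],[0,0,0,0,0,0,-0.6],[0,0,0,0,0,0,-0.6],[0,0,0,0,0,0,-0.6],[0,0,0,0,0,0,-0.6],[0,0,0,0,0,0,-0.6],[0,0,0,0,0,0,-0.6]],
])

```text
t: 20.13
tcp_pos: [0.5742, 0.1703, 0.3211]
tool_rot: [0.673, 0.739, -0.0, -0.0]
force: [-0.5, 0.0, 0.1]
finger_gap: 0.201
gripper_force: 0.0
```

```bash
python3 - <<'E'
from h import *
np.set_printoptions(precision=4,suppress=True)
B=np.array([.593,-.038]);
for cam in('side','top'): print(cam,'crown',proj(cam,[*B,.156]),'disc top ctr',proj(cam,[*B,.056]))
# observed: crop origin side (305,203), top (327,160)
print('obs side disc',305+150/8,203+385/8,' top disc',327+95/8,160+315/8)
print(atz('side',305+150/8,203+385/8,.056),atz('top',327+95/8,160+315/8,.056))
a=np.asarray(manip.snapshot('side'));b=np.asarray(manip.snapshot('top'))
for n,x,f in(('s',a,'s6'),('t',b,'t6')):
    r=cv2.imread(f'pics/{f}.png');d=abs(x.astype(int)-r).max(2);u,v,w,h=(305,203,50,70) if n=='s' else (327,160,50,70)
    print(n,(d[v:v+h,u:u+w]>40).sum())
E
```

```text
side crown [327.2982 230.3772] disc top ctr [324.905  250.5034]
top crown [344.135  189.2387] disc top ctr [339.1572 198.783 ]
obs side disc 323.75 251.125  top disc 338.875 199.375
[ 0.5891 -0.0392  0.056 ] [ 0.5912 -0.0373  0.056 ]
s 7
t 3
```

```bash
python3 -c "
from station import manip
print(manip.sign_off())"
```

```text
the job is handed in; nothing more can be done
None
```

The weight hangs plumb and still from the lever's eye, the gate looked shut in the last close picture, and the job was handed in at about 20 s with the gripper well clear; the peak push on the eye was about 12 N.

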